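Feed the top plate of a stack into a slotted fixture

TASK

Slide the top plate of the stack of four resin plates sideways off the stack, without lifting it, into the slot of the fixture under the blue lips, and on until it meets the black sprung pad of the red stop. Press it home there for a moment with about 8 N, so that the pad gives a few millimetres, gently and without forcing or jamming anything (always well under 15 N), then leave the plate lying against the pad. The three plates below and the bottles and vials around must stay where they are.

Things in the scene. Friction and masses are not known exactly. Their poses are not given: they have to be found in the camera images.
- fixture: Metal fixture, fixed, 266 x 96 x 58 mm (x, y, z). Origin: on the bench, on its centre line; +x = feed direction from stack to slot, z up. Base shelf 8 mm thick, x = -125 to +141 mm. The stack of four plates stands on the shelf near x = -88 mm, up to 5 mm off in x, 6 mm in y, 0.15 rad in yaw. All x, y and heights in these notes are in this frame.
- slot_mouth (a point): Point on the slot floor at x = -54 mm, y = 0, where the floor begins; floor height 38.5 mm, 1 mm below the underside of the top plate as stacked. Side walls 56 mm apart, 52 mm high, from x = -32 mm on; slanting lead-in guides before them, 76 mm apart at their mouth at x = -63 mm, steer the plate in.
- slot_middle (a point): Point on the slot floor at x = +20 mm, y = 0. Blue lips, from x = -24 mm to the far end, overhang the slot at 52 to 56 mm height and leave 45 mm open between them: a pusher narrower than that can follow the plate inside, below and between the lips. The gap between floor and lips is 13.5 mm high.
- slot_end (a point): Far end of the slot floor, x = +134 mm. The red stop block with black thumbscrew (top at 71 mm) is clamped in the slot. Its black pad, 30 mm wide, faces the stack; the face's x is NOT reported: anywhere from +20 to +75 mm, to be felt. It is sprung in +x: 3 N per mm, 8 mm travel, plus 60 N per m/s, and pushes the plate back when relieved: relieve it slowly.
- plate_top_center (a point): Centre (half-way up) of the top plate: loose, pale resin, 50 (its x) x 52 (y) x 10.5 mm (z), about 60 g, four dark holes. The centre is 44.8 mm above the bench on the stack, 43.8 mm in the slot. Its x axis lies near the fixture's x. Touching the unpressed pad, its centre is 25 mm short of the pad face. It slides with under 1 N of friction.
- plate_top: The same top plate; origin at the centre of its underside.
- plate_3_center (a point): Centre of the resin plate second from the top, right under the top plate; same size and look as the top plate; must not be shifted.
- plate_2_center (a point): Centre of the resin plate third from the top; same size and look as the top plate; must not be shifted.
- plate_1_center (a point): Centre of the resin plate lowest, on the shelf; same size and look as the top plate; must not be shifted.
- brown_bottle_center (a point): Centre (half-way up) of a bystander: brown bottle with black cap, 54 mm across, 125 mm high; leave it alone.
- white_bottle_center (a point): Centre (half-way up) of a bystander: white bottle with blue cap, 64 mm across, 130 mm high; leave it alone.
- red_vial_center (a point): Centre (half-way up) of a bystander: white vial with red cap, 32 mm across, 75 mm high; leave it alone.
- blue_vial_center (a point): Centre (half-way up) of a bystander: white vial with blue cap, 27 mm across, 56 mm high; leave it alone.
Things that resemble listed ones, but are neither listed nor needed, are in the scene too. Leave any purple look-alike of the plate_top alone.

How it is judged:
By the outcome, as a careful person would: the job done as asked, in the order asked, and still so for the second after the job is handed in, with the robot touching nothing.
It also fails if it takes over 56 s, if anything falls off the work surface, if the arm or the gripper's body presses on something with over 40 N, if the wrist force passes 120 N, or if a joint passes its speed limit or range.

ROBOT

A 6-joint arm with a two-finger parallel gripper is mounted at the origin on a cart in front of the work surface, level with it; the furniture and walls round the work are solid. World frame = base frame: x ahead of the robot, y to its left, z up, the work surface at z = 0. Lengths are in m, angles in rad, forces in N, time in s.
With the tool pointing down it reaches from about 0.375 to 0.9 m from the base axis. Payload 3.1 kg.
Tool frame: the origin (TCP) lies midway between the tips of the shut fingers; the grasp point (between the pads) lies 19 mm behind it; z points along the fingers, y is the line along which they close (so a half turn about z gives the same grasp; the last joint's range is limited). The gripper opens to 87 mm and grips with 3 to 60 N. Pads are 19 mm wide; open, the fingers measure 117 mm over their backs; the gripper's body (75 mm by 190 mm) begins 51 mm behind the grasp point.
Start: joints at [-1.488, 0.527, 1.433, -0, 1.181, -0.178], TCP at [0.162, -0.604, 0.223] pointing down, gripper open.
Joint ranges: [-3.08, 3.08], [-0.75, 2.2], [0.22, 2.44], [-1.43, 4.57], [0, 2.65], [-2.85, 2.85]. Speed limits (rad/s): [2.79, 2.79, 3.14, 3.14, 3.14, 3.14].

INTERFACE

Orientations are given as [roll, pitch, yaw] about the fixed x, y, z axes, in that order (R = Rz(yaw) Ry(pitch) Rx(roll)).
In Python, from rig import robot gives the robot as it stands. The module is installed in compiled form; this text tells all that it offers.
- The arm moves only by the tool move_arm, never from a script. Its argument "increments" is a list that holds one entry, the list of rows, each a list of 5 numbers: the shift along the world's x, y, z each as a share of 30 mm, from -1 to 1, then the turn about the world's z as a share of 6 degrees, from -1 to 1, then the closure, from -1 (fully open) to 1 (shut). A call has 1 to 5 rows; each row shifts and turns the commanded pose from where the row before left it; what a row does not reach is not made up. A row lasts 1/8 s, in which the tool goes at most 62.5 mm and 10.7 degrees, less where a joint would pass 70% of its speed; a pose out of reach is approached as far as the arm can. A call with a number of a shift or a turn outside -1 to 1 is refused whole. A call with a gripper value outside its range is refused whole. The fingers move at their own pace and stop on an object; "force" is the grip in N (left out, the last holds). Time passes only in rows, so rows that do not move let the fingers close. It gives the time, the measured TCP pose, the force and the opening at its end, in the units of the state.
- robot.get_obs(): the state, without advancing time (a new reading comes with each control period).
- robot.capture(name): name is "scene" or "top" or "wrist"; returns (picture, depth): 480x640x3 uint8, red, green, blue; 480x640 float32, m along the optical axis (not along the pixel's ray), 0 where there is no reading.
- robot.camera_model(name): a dict with "fov_y" (degrees; the focal length in pixels is half the picture's height over the tangent of half this angle, whatever the lens; pixels are square), "cx", "cy" (the principal point, pixels), "extrinsics" (4x4, takes a point from camera to world coordinates). Camera axes: x right, y up, looking along -z (the intrinsics and any distortion apply to the point x, -y, -z); pixel columns grow to the right and rows downward; lengths in m; the calibration is good to about 2 mm. A picture is of the moment at which its call begins: read the wrist's pose just before it. camera_model takes no time and is no camera call; for the wrist camera it gives the pose at the moment of the call.
- robot.close_job(): hands the job in, once; it reports no verdict.
Trained networks look in the newest picture that a camera, given by its name, has taken for a name from the list of things; names that differ only in an ending like _2 or _b are one class to them, and where a whole thing is asked for, a point or a joint stands for the part that bears it (a point fixed in the world has none). Each returns a list of dicts, best first, with "confidence" (0 to 1); they miss things now and then, are a little off and sometimes report something else, mostly with a low value. They report only what shows in the picture. A call takes as long as a camera call. They do not tell look-alikes from the thing itself.
- robot.masks_of(camera, query): "mask" (480x640 bool, what is visible of it) and "extent" ([left, top, right, bottom] in pixels, round what is visible of it).
The state is a dict: "t": time; "qpos": joint angles; "qvel": joint speeds; "tau": joint torques, N m; "ee_pos": TCP position; "ee_rot": TCP orientation; "contact_force": force on the tool from outside, world axes, zero at the start; "torque": the same for the moment, N m; "finger_gap": finger opening in m.
Only numpy, scipy, OpenCV 4.12 (cv2) and the standard library are available. Lean on these libraries where they do the work, as an engineer would, in place of code of your own. Each camera call takes 0.05 s, during which the arm holds its last target. There are 200 camera calls.

## Working session

There is one attempt and no reset: what is moved stays moved. The work goes in short steps, Python scripts to look and compute and a tool call to move; the robot and the scene stay as the last step left them, time stands still between calls to the robot, and variables do not carry over. Pictures are saved under pics/ and viewed, on a budget of 10 in all, crops included, one or two more only if the job needs it, and the job is handed in when it is done.

Besides the shell and the picture viewer there is one more tool, called after "Request:" as a command line: name --argument value ..., lists and objects as JSON in quotes. move_arm: Moves the arm, as the interface text tells. Shift numbers are shares of 30 mm and turn numbers shares of 6 degrees, none past 1 either way. Its arguments: {"type":"object","properties":{"increments":{"type":"array"},"force":{"type":"number"}},"required":["increments"]}

```bash
mkdir -p pics
cat > h.py <<'E'
import numpy as np, cv2
from rig import robot
def save(n,name):
    p,d=robot.capture(n); cv2.imwrite(f'pics/{name}.png',p[:,:,::-1]); np.save(f'pics/{name}_d.npy',d); return p,d
def world(n,d,u,v,z=None,T=None):
    m=robot.camera_model(n); f=240/np.tan(np.radians(m['fov_y']/2)); T=m['extrinsics'] if T is None else T
    u=np.asarray(u,float);v=np.asarray(v,float)
    r=np.stack([(u-m['cx'])/f,-(v-m['cy'])/f,-np.ones_like(u)],-1)
    T=np.asarray(T)
    if z is None: 
        dd=d[v.astype(int),u.astype(int)]; return (r*dd[...,None])@T[:3,:3].T+T[:3,3]
    w=r@T[:3,:3].T; s=(z-T[2,3])/w[...,2]; return T[:3,3]+w*s[...,None]
E
python3 - <<'E'
from h import *
o=robot.get_obs(); print({k:np.round(v,3) for k,v in o.items()})
p,d=save('top','top1'); 
for n in ['top','scene','wrist']:
    m=robot.camera_model(n); print(n,m)
for q in ['fixture','plate_top','slot_mouth']:
    for r in robot.masks_of('top',q)[:3]: 
        print(q,r['confidence'],r['extent'])
save('scene','scene1')
E
```

```text
{'t': np.float64(0.0), 'qpos': array([-1.487,  0.528,  1.434, -0.   ,  1.181, -0.178]), 'qvel': array([ 0.001, -0.   ,  0.001, -0.001,  0.001, -0.   ]), 'tau': array([-1.0000e-03, -4.4004e+01, -1.7659e+01,  6.3000e-02,  5.8000e-02,
       -0.0000e+00]), 'ee_pos': array([ 0.162, -0.603,  0.222]), 'ee_rot': array([-3.139, -0.   ,  0.262]), 'contact_force': array([-0.594,  0.212, -0.227]), 'torque': array([ 0.008,  0.037, -0.024]), 'finger_gap': np.float64(0.087)}
top {'fov_y': 46.92235276671812, 'cx': 308.0396937932343, 'cy': 239.22413428444293, 'extrinsics': array([[ 0.00939295,  0.99185435, -0.12703041,  0.38698768],
       [-0.99990395,  0.0106111 ,  0.00891612,  0.02903009],
       [ 0.01019143,  0.12693446,  0.99185875,  1.47817158],
       [ 0.        ,  0.        ,  0.        ,  1.        ]])}
scene {'fov_y': 56.12227418882436, 'cx': 317.70502264326393, 'cy': 236.40824632326425, 'extrinsics': array([[-0.80005981,  0.31942435, -0.50781137,  0.12187537],
       [-0.59991683, -0.42313124,  0.6790138 ,  0.62774215],
       [ 0.00202269,  0.84789624,  0.53015835,  0.54689007],
       [ 0.        ,  0.        ,  0.        ,  1.        ]])}
wrist {'fov_y': 60.6010183390479, 'cx': 321.8745625197137, 'cy': 234.30559619703075, 'extrinsics': array([[ 0.25925093,  0.92344245,  0.2829187 ,  0.23818175],
       [-0.96580604,  0.24871553,  0.07320704, -0.58135922],
       [-0.00276379, -0.29222358,  0.95634603,  0.38386021],
       [ 0.        ,  0.        ,  0.        ,  1.        ]])}
fixture 0.93 [308.0, 228.3, 411.8, 298.6]
plate_top 0.82 [313.3, 267.9, 336.0, 293.6]
plate_top 0.72 [261.4, 250.7, 284.0, 276.7]
plate_top 0.57 [265.0, 216.9, 288.8, 234.5]
slot_mouth 0.94 [308.9, 230.0, 411.6, 299.5]
slot_mouth 0.74 [198.9, 283.4, 214.7, 297.2]
```

View pics/top1.png

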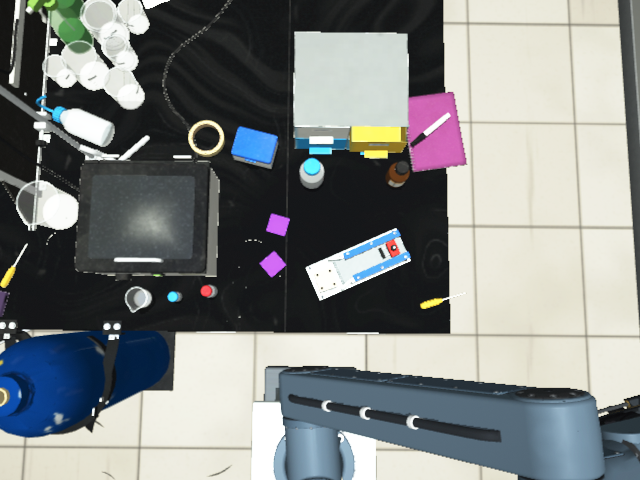

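View pics/scene1.png

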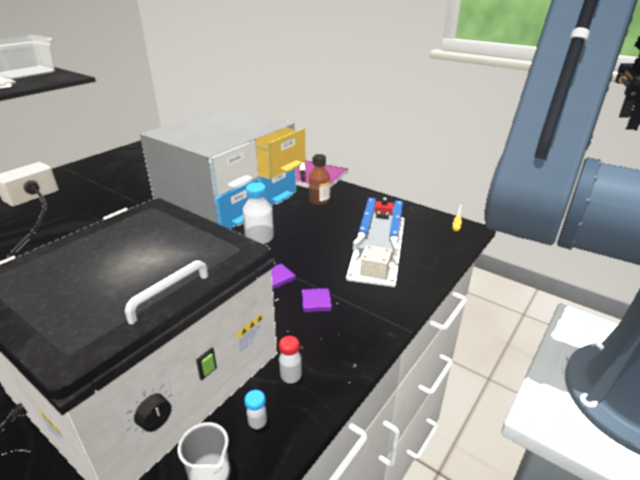

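Run:
```python
from h import *
p,d=save('top','top2')
r=robot.masks_of('top','fixture')[0]
v,u=np.nonzero(r['mask']); P=world('top',d,u,v); P=P[(P[:,2]>-.01)&(P[:,2]<.09)]
print(len(P),cv2.minAreaRect((P[:,:2]*1000).astype(np.float32)), np.percentile(P[:,2],[5,50,95]))
for r in robot.masks_of('top','plate_top')[:1]:
    v,u=np.nonzero(r['mask']); Q=world('top',d,u,v,z=.05); print(r['confidence'],Q.mean(0),np.median(world('top',d,u,v)[:,2]), cv2.minAreaRect((Q[:,:2]*1000).astype(np.float32)))
for q in ['brown_bottle_center','white_bottle_center']:
    r=robot.masks_of('top',q)[0]; v,u=np.nonzero(r['mask']); P=world('top',d,u,v); print(q,r['confidence'],np.median(P,0))
print(world('top',d,[398,325,309,321,411],[245,280,267,299,262]).round(3))
```

```text
3103 ((512.1278076171875, -120.033935546875), (100.78978729248047, 271.9989013671875), 24.240612030029297) [0.00336704 0.03812988 0.05865145]
0.77 [ 0.46662453 -0.03008656  0.05      ] 0.04956209028218583 ((466.2995300292969, -30.578529357910156), (52.09026336669922, 48.32926940917969), 17.56889533996582)
brown_bottle_center 0.9 [ 0.73699129 -0.21269347  0.08005891]
white_bottle_center 0.95 [0.73254461 0.0088102  0.09075711]
[[ 0.559 -0.22   0.037]
 [ 0.464 -0.029  0.047]
 [ 0.501  0.013  0.01 ]
 [ 0.416 -0.02   0.01 ]
 [ 0.517 -0.261  0.002]]
```

Request:
move_arm --increments '[[[0.61,0.976,0.05,-0.75,1],[0.61,0.976,0.05,-0.75,1],[0.61,0.976,0.05,-0.75,1],[0.61,0.976,0.05,-0.75,1],[0.61,0.976,0.05,-0.75,1]]]' --force 10

```text
t: 1.12
ee_pos: [0.2538, -0.4564, 0.2303]
ee_rot: [3.141, -0.0, -0.134]
contact_force: [0.5, 0.9, -0.2]
finger_gap: 0.0449
```

Request:
move_arm --increments '[[[0.61,0.976,0.05,-0.75,1],[0.61,0.976,0.05,-0.75,1],[0.61,0.976,0.05,-0.75,1],[0.61,0.976,0.05,-0.75,1],[0.61,0.976,0.05,-0.75,1]]]'

```text
t: 1.75
ee_pos: [0.3454, -0.31, 0.2378]
ee_rot: [3.141, -0.001, -0.526]
contact_force: [-0.3, -0.4, -1.0]
finger_gap: 0.0021
```

Request:
move_arm --increments '[[[0.61,0.976,0.05,-0.75,1],[0.61,0.976,0.05,-0.75,1],[0.61,0.976,0.05,-0.75,1],[0.61,0.976,0.05,-0.75,1],[0.61,0.976,0.05,-0.75,1]]]'

```text
t: 2.38
ee_pos: [0.4369, -0.1636, 0.2454]
ee_rot: [-3.141, -0.001, -0.919]
contact_force: [0.4, 0.6, -0.9]
finger_gap: 0.0009
```

Request:
move_arm --increments '[[[0.61,0.976,0.05,-0.75,1],[0.61,0.976,0.05,-0.75,1],[0.61,0.976,0.05,-0.75,1],[0,0,0,0,1],[0,0,0,0,1]]]'

```text
t: 3.0
ee_pos: [0.4908, -0.0769, 0.2495]
ee_rot: [3.141, -0.0, -1.151]
contact_force: [0.2, -0.4, 0.4]
finger_gap: 0.0004
```

Run:
```python
from h import *
o=robot.get_obs(); print({k:np.round(o[k],3) for k in ['t','ee_pos','ee_rot','contact_force','finger_gap','qpos']})
np.save('pics/w1_T.npy',robot.camera_model('wrist')['extrinsics'])
save('wrist','w1')
```

```text
{'t': np.float64(3.0), 'ee_pos': array([ 0.491, -0.077,  0.25 ]), 'ee_rot': array([ 3.141, -0.   , -1.151]), 'contact_force': array([ 0.21 , -0.364,  0.359]), 'finger_gap': np.float64(0.0), 'qpos': array([-3.800e-01,  3.200e-01,  1.714e+00, -1.000e-03,  1.107e+00,
        2.342e+00])}
```

View pics/w1.png

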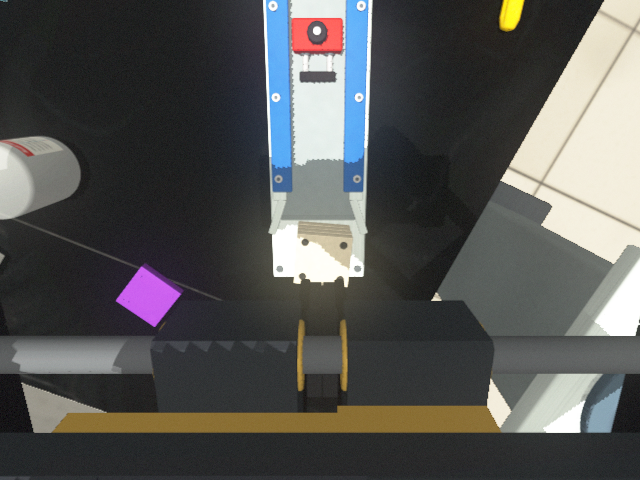

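Run:
```python
from h import *
T=np.load('pics/w1_T.npy'); d=np.load('pics/w1_d.npy'); p=cv2.imread('pics/w1.png')
W=lambda u,v,z=None: world('wrist',d,u,v,z,T)
vv,uu=np.mgrid[0:480,0:640]
A=W(uu.ravel(),vv.ravel()).reshape(480,640,3)
# blue lips
hsv=cv2.cvtColor(p,cv2.COLOR_BGR2HSV)
b=(hsv[...,0]>100)&(hsv[...,0]<125)&(hsv[...,1]>150)&(uu>255)&(uu<380)&(vv<200)
c=A[b]; print('lip z',np.percentile(c[:,2],[5,50,95]))
# outer edges of lips at z=.056 : fit lines
mid=[];L=[];R=[]
for v in range(5,185,5):
    x=np.nonzero(b[v])[0]
    if len(x)<10: continue
    l,r=W([x[0],x[-1]+1.],[v+.5,v+.5],.056); mid.append((l+r)/2); L.append(l);R.append(r)
mid=np.array(mid); vx,vy,x0,y0=cv2.fitLine(mid[:,:2].astype(np.float32),cv2.DIST_HUBER,0,.01,.01).ravel()
f=np.array([vx,vy]); f*=-np.sign(f[1]); n=np.array([-f[1],f[0]]); print('feed',f,np.degrees(np.arctan2(f[1],f[0])),'pt',x0,y0,'width',np.median(np.linalg.norm(np.array(L)-R,axis=1)))
c0=np.array([x0,y0])
vb=np.nonzero(b.sum(1)>15)[0].max()+1; e=W([318.],[float(vb)],.056)[0]; se=(e[:2]-c0)@f; O=c0+f*(se+.024); print('lip end row',vb,'origin',O)
loc=lambda P: np.c_[(P[...,:2]-O)@f,(P[...,:2]-O)@n,P[...,2]]
# shelf rear edge
# plate-top pixels
reg=(vv>200)&(vv<300)&(uu>260)&(uu<380); a=loc(A[reg])
m=(a[:,2]>.045)&(a[:,2]<.056)&(a[:,0]<-.05)&(abs(a[:,1])<.045); q=a[m]; print('plate z',np.median(q[:,2]),len(q),cv2.minAreaRect((q[:,:2]*1000).astype(np.float32)),q.min(0),q.max(0))
# pad
k=(vv>68)&(vv<84)&(uu>295)&(uu<342)&(p.max(2)<60); q=loc(A[k]); print('pad px rows',vv[k].min(),vv[k].max(),uu[k].min(),uu[k].max(),np.percentile(q,[2,50,98],axis=0).round(4))
for z in (.045,.05,.056): print(z,loc(W([318.,318.],[70.,82.],z)))
for v in (240,262,270,276): print(v,loc(W([300.,320.,335.],[v]*3)).round(3).tolist())
np.savez('pics/fr.npz',O=O,f=f,n=n)
cv2.imwrite('pics/w1c.png',np.hstack([cv2.resize(p[195:295,255:385],None,fx=3,fy=3,interpolation=cv2.INTER_CUBIC),cv2.resize(p[10:110,255:385],None,fx=3,fy=3,interpolation=cv2.INTER_CUBIC)]))
```

```text
lip z [0.05478801 0.05609355 0.05744479]
feed [ 0.40528572 -0.91419005] -66.090965 pt 0.5390168 -0.17853735 width 0.07824115590611175
lip end row 174 origin [ 0.51316261 -0.12021891]
plate z 0.05040782817044637 3117 ((-91.80279541015625, 0.020542144775390625), (88.8237533569336, 83.43040466308594), 89.90058135986328) [-0.1335655  -0.04441865  0.04503761] [-0.05003686  0.04440523  0.05517145]Traceback (most recent call last):
  File "<stdin>", line 26, in <module>
    return umr_minimum(a, axis, None, out, keepdims, initial, where)
ValueError: zero-size array to reduction operation minimum which has no identity
```

```bash
cat > loc.py <<'E'
from h import *
T=np.load('pics/w1_T.npy'); d=np.load('pics/w1_d.npy'); p=cv2.imread('pics/w1.png')
W=lambda u,v,z=None: world('wrist',d,u,v,z,T)
vv,uu=np.mgrid[0:480,0:640]
f=np.array([.4053,-.9142]); n=np.array([-f[1],f[0]]); c0=np.array([.5390,-.1785])
def setO(row): 
    e=W([318.],[float(row)],.056)[0]; return c0+f*((e[:2]-c0)@f+.024)
E
python3 - <<'E'
from loc import *
O=setO(192); print(O, setO(191)-O)
loc=lambda P: np.c_[(P[...,:2]-O)@f,(P[...,:2]-O)@n,P[...,2]]
print('pad rows', [(v,p[v,318].tolist(),loc(W([318.],[v])).round(4)[0].tolist()) for v in range(68,88,2)])
print('pad cols', np.nonzero(p[77,285:350].max(1)<70)[0]+285)
print('lip col', [(v,p[v,282].tolist()) for v in range(184,198,2)])
save('wrist','w2')
M=robot.masks_of('wrist','plate_top')
for r in M[:3]:
    v,u=np.nonzero(r['mask']); print(r['confidence'],r['extent'],cv2.minAreaRect((loc(W(u,v,.05))[:,:2]*1000).astype(np.float32)))
a=cv2.resize(p[200:295,265:375],None,fx=4,fy=4,interpolation=cv2.INTER_CUBIC)
a=(255*(a/255.)**2.5).astype(np.uint8)
b=cv2.resize(p[10:105,265:345],None,fx=4,fy=4,interpolation=cv2.INTER_CUBIC)
cv2.imwrite('pics/w1c.png',np.hstack([a,b]))
E
```

```text
[ 0.50674931 -0.10575492] [ 0.00036057 -0.00081331]
pad rows [(68, [236, 239, 232], [0.0788, -0.0003, 0.0387]), (70, [229, 232, 225], [0.0774, -0.0003, 0.0373]), (72, [89, 85, 89], [0.0749, -0.0003, 0.0482]), (74, [92, 89, 92], [0.0733, -0.0003, 0.0494]), (76, [89, 87, 89], [0.0718, -0.0003, 0.0484]), (78, [92, 86, 89], [0.0704, -0.0003, 0.0471]), (80, [85, 79, 82], [0.0687, -0.0003, 0.0494]), (82, [152, 151, 146], [0.0678, -0.0003, 0.0383]), (84, [235, 240, 233], [0.0662, -0.0003, 0.0378]), (86, [235, 239, 232], [0.0646, -0.0003, 0.0381])]
pad cols []
lip col [(184, [152, 103, 65]), (186, [153, 103, 69]), (188, [151, 102, 67]), (190, [150, 103, 68]), (192, [177, 178, 166]), (194, [213, 222, 215]), (196, [210, 220, 215])]
0.86 [120.5, 265.0, 182.2, 325.9] ((-127.21705627441406, 162.8202667236328), (45.207862854003906, 52.08338928222656), 50.58560562133789)
0.58 [292.4, 229.8, 355.0, 286.5] ((-88.73077392578125, -4.005847930908203), (52.6053581237793, 52.579097747802734), 86.41773223876953)
```

View pics/w1c.png

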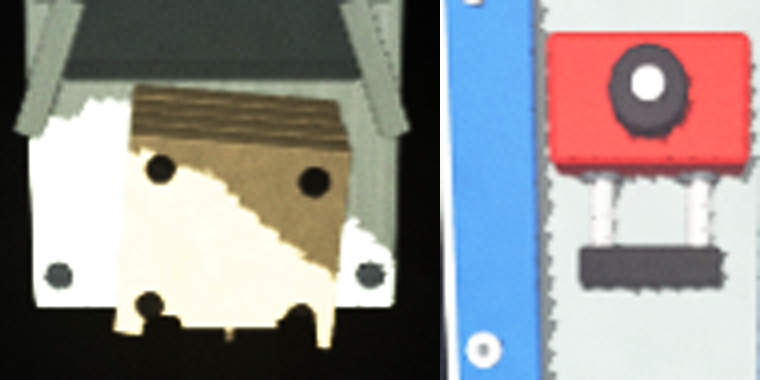

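Run:
```python
from loc import *
O=setO(191.5); print(O)
loc=lambda P: np.c_[(P[...,:2]-O)@f,(P[...,:2]-O)@n,P[...,2]]*1000
print('shelf rear',loc(W([275.,363.],[276.7,276.7],.008)).round(1))
e=W([298.,352.5],[233.75,238.75],.05); E=loc(e); print('front',E.round(1),np.linalg.norm(E[1]-E[0])); 
t=(E[1]-E[0])[:2]; t/=np.linalg.norm(t); nb=np.array([t[1],-t[0]]); nb*=-np.sign(nb[0]); 
c=E[:,:2].mean(0)+25*nb; print('centre',c,'yaw deg',np.degrees(np.arctan2(-nb[1],-nb[0])))
print('holes',loc(W([305.,343.6,302.2],[242.,245.5,276.5],.05)).round(1))
print('pad',loc(W([318.],[81.8],.05)))
for x,y in [(-150,0),(-140,c[1]),(-90,0)]: print(x,y,(O+f*x/1000+n*y/1000).round(4))
```

```text
[ 0.50692966 -0.10616172]
shelf rear [[-125.2   45.5    8. ]
 [-124.9  -47.9    8. ]]
front [[-64.6  18.   50. ]
 [-69.3 -32.3  50. ]] 50.520538855281146
centre [-91.88208013  -4.81540193] yaw deg -5.32984992069994
holes [[ -72.6   11.6   50. ]
 [ -75.9  -24.2   50. ]
 [-107.1   14.6   50. ]]
pad [[66.78988191 -0.35424117 50.        ]]
-150 0 [0.4461 0.031 ]
-140 -4.815401926036673 [0.4458 0.0199]
-90 0 [ 0.4705 -0.0239]
```

Request:
move_arm --increments '[[[-0.363,0.857,0,-0.02,1],[-0.363,0.857,0,0,1],[-0.363,0.857,0,0,1],[-0.363,0.857,0,0,1],[0,0,0,0,1]]]'

```text
t: 3.78
ee_pos: [0.4464, 0.0267, 0.2495]
ee_rot: [3.141, 0.0, -1.153]
contact_force: [0.8, -0.1, 0.7]
finger_gap: 0.0005
```

Request:
move_arm --increments '[[[0,0,-0.95,0,1],[0,0,-0.95,0,1],[0,0,-0.95,0,1],[0,0,-0.95,0,1],[0,0,-0.95,0,1]]]'

```text
t: 4.4
ee_pos: [0.4489, 0.0246, 0.1062]
ee_rot: [-3.14, -0.001, -1.155]
contact_force: [0.8, 0.3, -0.4]
finger_gap: 0.0001
```

Run:
```python
from h import *
o=robot.get_obs(); print({k:np.round(o[k],4) for k in ['t','ee_pos','ee_rot','contact_force','qpos']})
f=np.array([.4053,-.9142]);n=np.array([-f[1],f[0]]);O=np.array([.5069,-.1062]); D=o['ee_pos'][:2]-O; print(D@f,D@n)
```

```text
{'t': np.float64(4.4), 'ee_pos': array([0.4489, 0.0246, 0.1062]), 'ee_rot': array([-3.1403e+00, -1.4000e-03, -1.1552e+00]), 'contact_force': array([ 0.7872,  0.2707, -0.4251]), 'qpos': array([-1.9450e-01,  5.0080e-01,  1.9736e+00, -7.0000e-04,  6.6540e-01,
        2.5321e+00])}
-0.14307361316806716 -6.884609758444946e-05
```

Request:
move_arm --increments '[[[0,0,-0.7,0,1],[0,0,-0.7,0,1],[0,0,-0.5,0,1],[0,0,0,0,1],[0,0,0,0,1]]]'

```text
t: 5.03
ee_pos: [0.4484, 0.0254, 0.0503]
ee_rot: [-3.141, -0.001, -1.155]
contact_force: [-0.1, -0.8, -0.2]
finger_gap: 0.0007
```

Request:
move_arm --increments '[[[0,0,-0.1,0,1],[0,0,0,0,1],[0,0,0,0,1]]]'

```text
t: 5.4
ee_pos: [0.4478, 0.0262, 0.0473]
ee_rot: [-3.141, -0.0, -1.154]
contact_force: [0.7, 0.0, 0.2]
finger_gap: 0.0004
```

Request:
move_arm --increments '[[[0,0,-0.125,0,1],[0,0,0,0,1],[0.054,-0.122,0,0,1],[0.054,-0.122,0,0,1],[0.054,-0.122,0,0,1]]]'

```text
t: 6.02
ee_pos: [0.4527, 0.0148, 0.0433]
ee_rot: [-3.141, -0.0, -1.154]
contact_force: [-0.2, 0.4, -0.4]
finger_gap: 0.0006
```

```bash
cat > w.py <<'E'
import sys
from h import *
o=robot.get_obs(); print({k:np.round(o[k],4) for k in ['t','ee_pos','ee_rot','contact_force']})
f=np.array([.4053,-.9142]);n=np.array([-f[1],f[0]]);O=np.array([.5069,-.1062]); D=o['ee_pos'][:2]-O; print('tool',D@f,D@n,'F',o['contact_force'][:2]@f,o['contact_force'][:2]@n)
nm=sys.argv[1]; p,d=save('wrist',nm); np.save(f'pics/{nm}_T.npy',robot.camera_model('wrist')['extrinsics'])
r=[int(a) for a in sys.argv[2:6]]
cv2.imwrite(f'pics/{nm}c.png',cv2.resize(p[r[0]:r[1],r[2]:r[3],::-1],None,fx=2,fy=2))
E
python3 w.py w3 80 380 160 480
```

```text
{'t': np.float64(6.025), 'ee_pos': array([0.4527, 0.0148, 0.0433]), 'ee_rot': array([-3.1414e+00, -2.0000e-04, -1.1542e+00]), 'contact_force': array([-0.1831,  0.4301, -0.3614])}
tool -0.13260477740094848 -0.0004622279624142529 F -0.4674437613742192 0.006943297574538063
```

View pics/w3c.png

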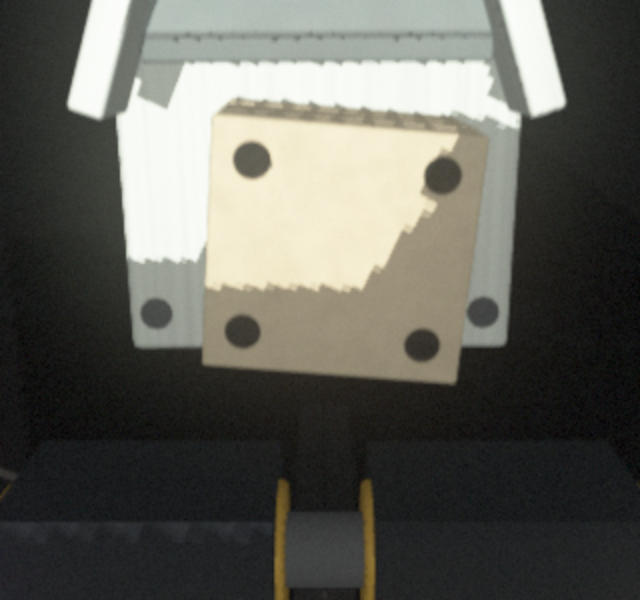

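Request:
move_arm --increments '[[[0.04,-0.091,0,0,1],[0.04,-0.091,0,0,1],[0.04,-0.091,0,0,1],[0.04,-0.091,0,0,1],[0.04,-0.091,0,0,1]]]'

```text
t: 6.7
ee_pos: [0.4585, 0.0014, 0.0433]
ee_rot: [3.141, 0.0, -1.154]
contact_force: [0.5, -0.0, 0.1]
finger_gap: 0.0004
```

Request:
move_arm --increments '[[[0.04,-0.091,0,0,1],[0.04,-0.091,0,0,1],[0.04,-0.091,0,0,1],[0.04,-0.091,0,0,1],[0.04,-0.091,0,0,1]]]'

```text
t: 7.32
ee_pos: [0.4645, -0.0123, 0.0433]
ee_rot: [3.142, 0.0, -1.154]
contact_force: [0.2, 0.2, -0.2]
finger_gap: 0.0007
```

```bash
python3 w.py w4 80 380 160 480
```

```text
{'t': np.float64(7.325), 'ee_pos': array([ 0.4645, -0.0123,  0.0433]), 'ee_rot': array([ 3.1416,  0.    , -1.154 ]), 'contact_force': array([ 0.19  ,  0.1892, -0.161 ])}
tool -0.10305218154491691 -0.0006489982375119598 F -0.09591790030542527 0.2503580294133101
```

View pics/w4c.png

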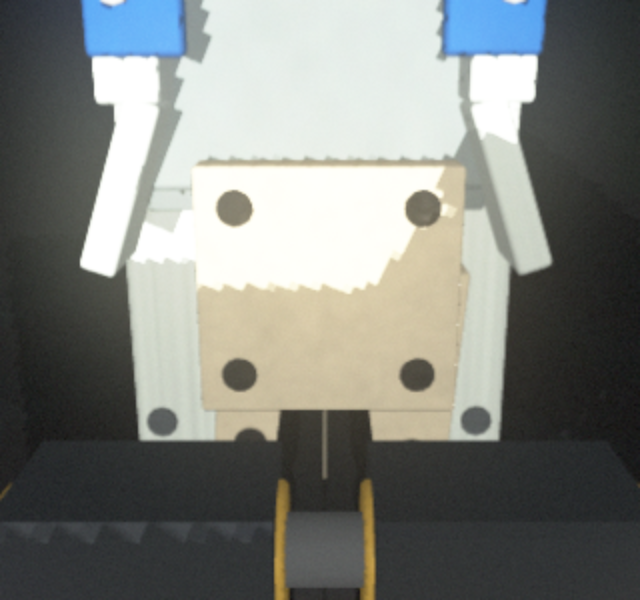

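Request:
move_arm --increments '[[[0.054,-0.122,0,0,1],[0.054,-0.122,0,0,1],[0.054,-0.122,0,0,1],[0.054,-0.122,0,0,1],[0.054,-0.122,0,0,1]]]'

```text
t: 8.0
ee_pos: [0.4727, -0.0306, 0.0433]
ee_rot: [-3.142, 0.0, -1.154]
contact_force: [-0.4, -0.8, -0.0]
finger_gap: 0.0006
```

Request:
move_arm --increments '[[[0.054,-0.122,0,0,1],[0.054,-0.122,0,0,1],[0.054,-0.122,0,0,1],[0.054,-0.122,0,0,1],[0.054,-0.122,0,0,1]]]'

```text
t: 8.62
ee_pos: [0.4808, -0.0489, 0.0433]
ee_rot: [-3.142, 0.0, -1.154]
contact_force: [-0.3, -0.4, -0.7]
finger_gap: 0.0002
```

```bash
python3 w.py w5 0 300 160 480
```

```text
{'t': np.float64(8.625), 'ee_pos': array([ 0.4808, -0.0489,  0.0433]), 'ee_rot': array([-3.1416,  0.    , -1.154 ]), 'contact_force': array([-0.3016, -0.3961, -0.6842])}
tool -0.06296425204198047 -0.000653321264493521 F 0.23989217589400325 -0.4363216850175645
```

View pics/w5c.png

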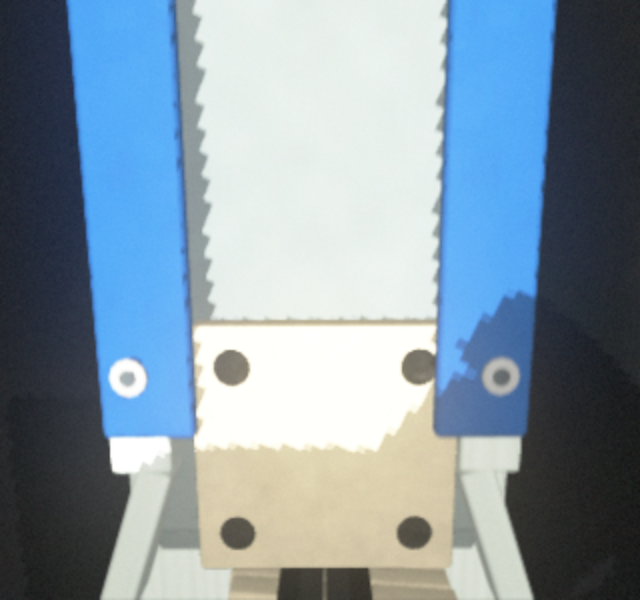

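Request:
move_arm --increments '[[[0.067,-0.152,0,0,1],[0.067,-0.152,0,0,1],[0.067,-0.152,0,0,1],[0.067,-0.152,0,0,1],[0.067,-0.152,0,0,1]]]'

```text
t: 9.3
ee_pos: [0.4909, -0.0718, 0.0433]
ee_rot: [-3.142, -0.0, -1.154]
contact_force: [-0.1, -0.2, -0.3]
finger_gap: 0.0006
```

Request:
move_arm --increments '[[[0.067,-0.152,0,0,1],[0.067,-0.152,0,0,1],[0.067,-0.152,0,0,1],[0.067,-0.152,0,0,1],[0,0,0,0,1]]]'

```text
t: 9.93
ee_pos: [0.4992, -0.0902, 0.0433]
ee_rot: [-3.141, -0.001, -1.154]
contact_force: [0.4, 0.5, -0.1]
finger_gap: 0.0005
```

```bash
python3 w.py w6 0 300 160 480
```

```text
{'t': np.float64(9.925), 'ee_pos': array([ 0.4992, -0.0902,  0.0433]), 'ee_rot': array([-3.1411e+00, -5.0000e-04, -1.1545e+00]), 'contact_force': array([ 0.3529,  0.4984, -0.0886])}
tool -0.017737272881383884 -0.0005836457076771444 F -0.3126064896139668 0.5245798310615817
```

View pics/w6c.png

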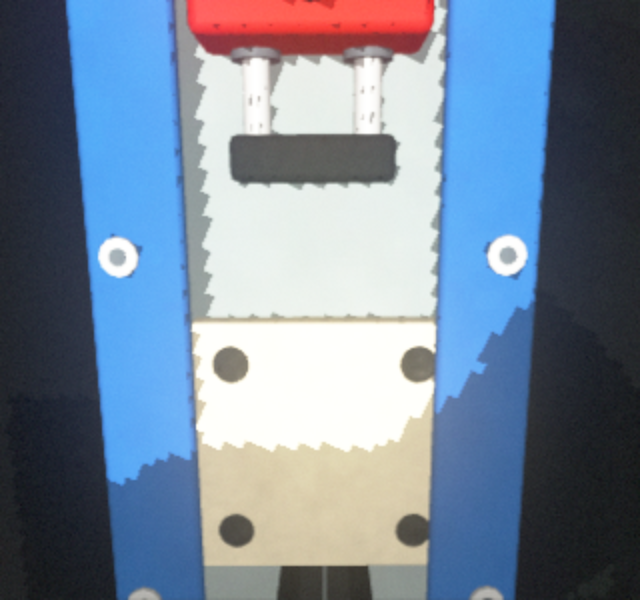

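Run:
```python
from h import *
T=np.load('pics/w6_T.npy')
a,b,c=world('wrist',None,[318.,318.,318.],[159.7,91.5,282.],.049,T)
print(np.linalg.norm(a-b)*1000,np.linalg.norm(a-c)*1000)
```

```text
24.343220927840722 50.07497993431742
```

Request:
move_arm --increments '[[[0.0486,-0.11,0,0,1],[0.0486,-0.11,0,0,1],[0.0486,-0.11,0,0,1],[0.0486,-0.11,0,0,1],[0.0486,-0.11,0,0,1]]]'

```text
t: 10.6
ee_pos: [0.5062, -0.1065, 0.0433]
ee_rot: [3.142, 0.0, -1.154]
contact_force: [0.2, 0.4, 0.5]
finger_gap: 0.0004
```

Request:
move_arm --increments '[[[0.0135,-0.0305,0,0,1],[0.0135,-0.0305,0,0,1],[0.0135,-0.0305,0,0,1],[0,0,0,0,1],[0,0,0,0,1]]]'

```text
t: 11.22
ee_pos: [0.5073, -0.109, 0.0433]
ee_rot: [-3.142, -0.0, -1.154]
contact_force: [-1.0, -0.6, -0.0]
finger_gap: 0.0002
```

Request:
move_arm --increments '[[[0.0135,-0.0305,0,0,1],[0.0135,-0.0305,0,0,1],[0.0135,-0.0305,0,0,1],[0,0,0,0,1],[0,0,0,0,1]]]'

```text
t: 11.85
ee_pos: [0.5086, -0.1118, 0.0433]
ee_rot: [-3.142, -0.0, -1.154]
contact_force: [-0.7, 0.7, 0.2]
finger_gap: 0.0001
```

Request:
move_arm --increments '[[[0.0135,-0.0305,0,0,1],[0,0,0,0,1],[0,0,0,0,1]]]'

```text
t: 12.22
ee_pos: [0.5089, -0.1127, 0.0433]
ee_rot: [-3.142, -0.0, -1.154]
contact_force: [-0.5, -0.0, -0.8]
finger_gap: 0.0005
```

Request:
move_arm --increments '[[[0.0135,-0.0305,0,0,1],[0,0,0,0,1],[0,0,0,0,1]]]'

```text
t: 12.6
ee_pos: [0.5094, -0.1136, 0.0433]
ee_rot: [-3.142, -0.0, -1.154]
contact_force: [0.3, -0.8, -0.4]
finger_gap: 0.0005
```

Request:
move_arm --increments '[[[0.0135,-0.0305,0,0,1],[0,0,0,0,1],[0,0,0,0,1]]]'

```text
t: 12.98
ee_pos: [0.5094, -0.1143, 0.0433]
ee_rot: [3.141, 0.0, -1.154]
contact_force: [-0.8, 1.1, 0.2]
finger_gap: 0.0002
```

Request:
move_arm --increments '[[[0.0135,-0.0305,0,0,1],[0,0,0,0,1],[0,0,0,0,1]]]'

```text
t: 13.35
ee_pos: [0.5096, -0.1149, 0.0432]
ee_rot: [3.141, 0.001, -1.154]
contact_force: [-1.8, 2.8, 1.8]
finger_gap: 0.0004
```

Request:
move_arm --increments '[[[0.0135,-0.0305,0,0,1],[0,0,0,0,1],[0,0,0,0,1]]]'

```text
t: 13.72
ee_pos: [0.5098, -0.1156, 0.0432]
ee_rot: [3.141, 0.002, -1.154]
contact_force: [-1.3, 4.2, 2.5]
finger_gap: 0.0005
```

Request:
move_arm --increments '[[[0.0135,-0.0305,0,0,1],[0,0,0,0,1],[0,0,0,0,1]]]'

```text
t: 14.1
ee_pos: [0.5099, -0.116, 0.0432]
ee_rot: [3.14, 0.003, -1.154]
contact_force: [-2.2, 6.7, 2.7]
finger_gap: 0.0006
```

Request:
move_arm --increments '[[[0.008,-0.018,0,0,1],[0,0,0,0,1],[0,0,0,0,1],[0,0,0,0,1],[0,0,0,0,1]]]'

```text
t: 14.72
ee_pos: [0.51, -0.1162, 0.0432]
ee_rot: [3.14, 0.003, -1.154]
contact_force: [-2.2, 7.0, 3.5]
finger_gap: 0.0004
```

Run:
```python
from h import *
f=np.array([.4053,-.9142]);O=np.array([.5069,-.1062])
for i in range(3):
    robot.capture('wrist'); o=robot.get_obs(); print(o['t'],(o['ee_pos'][:2]-O)@f*1000,o['contact_force'],o['contact_force'][:2]@f)
```

```text
14.775 10.360729626444703 [-1.18182569  6.85290171  4.06049972] -6.743916695089284
14.825 10.390969081110141 [-1.72830024  7.00365137  4.44307803] -7.1032181728576935
14.875 10.355784199503304 [-1.84592527  7.16901718  3.82308043] -7.302069020162176
```

Request:
move_arm --increments '[[[0.007,-0.016,0,0,1],[0,0,0,0,1],[0,0,0,0,1],[0,0,0,0,1]]]'

```text
t: 15.38
ee_pos: [0.51, -0.1164, 0.0432]
ee_rot: [3.14, 0.004, -1.155]
contact_force: [-1.4, 8.0, 3.1]
finger_gap: 0.0004
```

Run:
```python
from h import *
f=np.array([.4053,-.9142]);O=np.array([.5069,-.1062])
for i in range(3):
    robot.capture('wrist'); o=robot.get_obs(); print(o['t'],(o['ee_pos'][:2]-O)@f*1000,o['contact_force'],o['contact_force'][:2]@f)
```

```text
15.425 10.548541406943796 [-1.56254164  7.60514552  3.05630844] -7.585922162960167
15.475 10.587140899294056 [-1.21587223  7.08290148  3.72056684] -6.967981543641052
15.525 10.587324069975207 [-1.18301513  7.98921384  3.70245495] -7.783215324609349
```

Request:
move_arm --increments '[[[-0.0068,0.0152,0,0,1],[-0.0068,0.0152,0,0,1],[-0.0068,0.0152,0,0,1],[-0.0068,0.0152,0,0,1],[-0.0068,0.0152,0,0,1]]]'

```text
t: 16.15
ee_pos: [0.51, -0.1157, 0.0432]
ee_rot: [3.141, 0.001, -1.154]
contact_force: [-1.9, 3.4, 0.8]
finger_gap: 0.0002
```

Request:
move_arm --increments '[[[-0.0068,0.0152,0,0,1],[-0.0068,0.0152,0,0,1],[-0.0068,0.0152,0,0,1],[-0.0068,0.0152,0,0,1],[-0.0068,0.0152,0,0,1]]]'

```text
t: 16.77
ee_pos: [0.5099, -0.1142, 0.0433]
ee_rot: [-3.141, -0.001, -1.154]
contact_force: [-1.5, 0.9, -0.6]
finger_gap: 0.0006
```

Request:
move_arm --increments '[[[-0.0068,0.0152,0,0,1],[-0.0068,0.0152,0,0,1],[-0.0068,0.0152,0,0,1],[-0.0068,0.0152,0,0,1],[-0.0068,0.0152,0,0,1]]]'

```text
t: 17.4
ee_pos: [0.5084, -0.1114, 0.0434]
ee_rot: [-3.141, -0.0, -1.154]
contact_force: [-0.7, -0.2, 0.1]
finger_gap: 0.0007
```

Released. I'll back off further and check.

Request:
move_arm --increments '[[[-0.03,0.068,0,0,1],[-0.067,0.152,0,0,1],[-0.067,0.152,0,0,1],[-0.067,0.152,0,0,1],[0,0,0,0,1]]]'

```text
t: 18.02
ee_pos: [0.501, -0.0951, 0.0433]
ee_rot: [3.141, 0.0, -1.153]
contact_force: [-0.0, -0.9, -1.1]
finger_gap: 0.0007
```

```bash
python3 w.py w7 0 300 160 480
```

```text
{'t': np.float64(18.025), 'ee_pos': array([ 0.501 , -0.0951,  0.0433]), 'ee_rot': array([ 3.1412e+00,  5.0000e-04, -1.1534e+00]), 'contact_force': array([-0.0178, -0.9482, -1.0691])}
tool -0.012570537808626768 -0.0008990526742011242 F 0.8596375152300259 -0.4005587779543801
```

View pics/w7c.png

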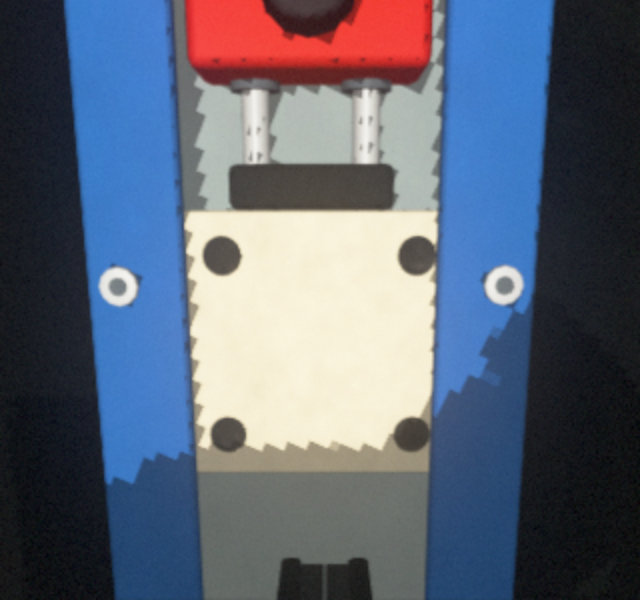

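Request:
move_arm --increments '[[[0,0,0.4,0,1],[0,0,0.8,0,1],[0,0,0.95,0,1],[0,0,0.95,0,1],[0,0,0.95,0,1]]]'

```text
t: 18.7
ee_pos: [0.5015, -0.0958, 0.1666]
ee_rot: [-3.141, -0.001, -1.154]
contact_force: [0.7, 0.0, -0.1]
finger_gap: 0.0004
```

Request:
move_arm --increments '[[[0,0,0.95,0,1],[0,0,0.95,0,1],[0,0,0.9,0,1],[0,0,0,0,1],[0,0,0,0,1]]]'

```text
t: 19.32
ee_pos: [0.5008, -0.0955, 0.2485]
ee_rot: [3.141, 0.001, -1.154]
contact_force: [0.6, -0.6, -0.3]
finger_gap: 0.0007
```

```bash
python3 w.py w8 0 300 200 440
python3 - <<'E'
from h import *
p,d=save('top','top3')
for q in ['brown_bottle_center','white_bottle_center','red_vial_center','blue_vial_center']:
    a=robot.masks_of('top',q); print(q,[(r['confidence'],r['extent']) for r in a[:1]])
E
```

```text
{'t': np.float64(19.325), 'ee_pos': array([ 0.5008, -0.0955,  0.2485]), 'ee_rot': array([ 3.1411e+00,  5.0000e-04, -1.1542e+00]), 'contact_force': array([ 0.6499, -0.6312, -0.3387])}
tool -0.012292495360143001 -0.0012722743758968116 F 0.8404031643656599 0.33830763042285084
brown_bottle_center [(0.88, [388.8, 160.5, 411.5, 187.3])]
white_bottle_center [(0.57, [299.2, 156.9, 323.3, 188.3])]
red_vial_center [(0.53, [201.8, 287.7, 216.8, 298.8])]
blue_vial_center [(0.44, [167.1, 287.1, 181.4, 302.6])]
```

View pics/w8c.png

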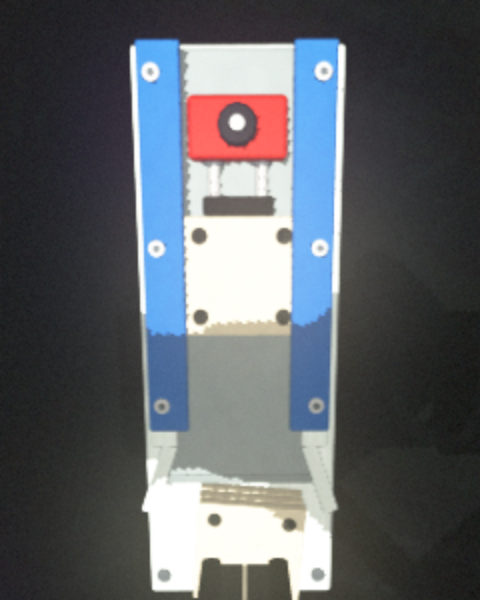

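Run:
```python
from loc import *
O=np.array([.50693,-.10616]); T=np.load('pics/w8_T.npy')
P=world('wrist',None,[307.,344.5],[260.,262.2],.0395,T); print(np.c_[(P[:,:2]-O)@f,(P[:,:2]-O)@n]*1000)
robot.close_job()
```

```text
[[-73.24639262  11.64963952]
 [-75.54439061 -24.49156197]]
the job is handed in; nothing more can be done
```

The top plate is in the slot under the blue lips, lying against the black pad of the red stop. The job is handed in at about 19.5 s on the robot's clock.

- **Slide:** I pushed the plate off the stack with the shut fingers, without lifting it. The flat pusher straightened its yaw of about 5°, and the slide forces read under about 1 N, close to sensor noise.
- **Pad:** I felt the pad at x ≈ +67 to +68 mm and pressed up to a reading of about 7–8 N (roughly 2.5 mm of pad travel). I held that for over a second, then relieved it slowly.
- **Press force:** Wrist readings at full press were 7.0–7.8 N along the feed. An upward force of 3–4 N also showed on the tool at full press, so the total was about 9 N.

**Last checks:**
- The plate's front edge meets the pad in both final wrist pictures.
- The holes of the plate now on top of the stack lie within about 1 mm of where the top plate's holes were. The three lower plates therefore stayed put.
- The bottles and vials were all still detected, and the arm never went near them. I compared their final positions only by eye with the first picture, and the two vials and the white bottle were detected with only moderate confidence (0.44–0.57).
- The arm stood clear at 0.25 m height when I handed in.

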